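# Find the filled module by weight and put it in the box

## Task

One of the three identical closed modules lying on the worktop is already filled and clearly heavier than the two empty ones: find out which by lifting them. Slide the near cover of the grey two-bay box all the way back over the far cover, lay the heavy module flat, right way up, on the floor of the near bay without dropping it, and leave the cover open. The two empty modules stay lying flat, right way up, on the worktop; do not drop any module and do not disturb the solder spool and the roll of tape.

Things in the scene. Friction and masses are not known exactly. Their poses are not given: they have to be found in the camera images.
- module_1: one of three identical-looking closed modules: black base, notched aluminium cover, 89 x 61 x 20 mm; loose, flat on the worktop. Origin at the centre of its underside, x along its length, z up. Grasp from above across the width (60 mm over the sides). Empty it weighs 150 to 210 g, filled 590 to 810 g; neither looks nor name tell which.
- module_2: one of three identical-looking closed modules: black base, notched aluminium cover, 89 x 61 x 20 mm; loose, flat on the worktop. Origin at the centre of its underside, x along its length, z up. Grasp from above across the width (60 mm over the sides). Empty it weighs 150 to 210 g, filled 590 to 810 g; neither looks nor name tell which.
- module_3: one of three identical-looking closed modules: black base, notched aluminium cover, 89 x 61 x 20 mm; loose, flat on the worktop. Origin at the centre of its underside, x along its length, z up. Grasp from above across the width (60 mm over the sides). Empty it weighs 150 to 210 g, filled 590 to 810 g; neither looks nor name tell which.
- box: grey box fixed on the worktop, 298 mm long (x, roughly away from the robot), 162 wide, 56 high; origin at the centre of its underside. Two bays along x, each 140 (x) x 150 (y) mm inside, floor 8 mm up, centres at x -73 (near) and +73 mm (far). Walls 6 mm thick; side walls 56 mm high, end walls 44. Two aluminium covers slide along x on a double track: far one below, near one above it.
- near_bay (a point): centre of the near bay's floor, 8 mm above the worktop; its axes are the box's axes.
- near_cover (a joint): travel of the near cover (148 x 148 x 4 mm plate, top 55 mm above the worktop) along the box's +x, in m: 0 = near bay closed, 0.146 = end stop, wholly above the far cover, near bay open. May start up to 30 mm ajar. Slides with about 3 N of friction and stays where it is left.
- near_grip (a point): top centre of the black bar grip on the near cover, 81 mm above the worktop; moves with the cover. The bar is 14 mm thick along the box's x, 80 mm long along y and 26 mm high above the plate; pinch it from above or push it along x.
- spool: solder spool standing on its flange, 63 mm across, 70 mm high; origin at the centre of its underside. A bystander.
- tape_roll: small roll of black tape lying flat, 62 mm across, 19 mm high; origin at the centre of its underside. A bystander.

How it is judged (in metres and radians):
On the way, in this order (a step that is already met when the one before it is completed fails the run):
1. the near cover has been slid back over the far one (value of joint near_cover above 0.12 m), for 0.2 s.
2. the heavy module rests on the floor of the near bay (((x of module_1 in the frame of near_bay between -0.07 and 0.07 m and y of module_1 in the frame of near_bay between -0.075 and 0.075 m and z of module_1 in the frame of near_bay between -0.004 and 0.006 m and angle between module_1's own z axis and vertical below 0.1 rad and contact force between module_1 and box above 4.2 N) or (x of module_2 in the frame of near_bay between -0.07 and 0.07 m and y of module_2 in the frame of near_bay between -0.075 and 0.075 m and z of module_2 in the frame of near_bay between -0.004 and 0.006 m and angle between module_2's own z axis and vertical below 0.1 rad and contact force between module_2 and box above 4.2 N) or (x of module_3 in the frame of near_bay between -0.07 and 0.07 m and y of module_3 in the frame of near_bay between -0.075 and 0.075 m and z of module_3 in the frame of near_bay between -0.004 and 0.006 m and angle between module_3's own z axis and vertical below 0.1 rad and contact force between module_3 and box above 4.2 N))), for 0.2 s.
At the end, for the whole second after the job is handed in: The near cover is at least 120 mm open; the heavy module lies flat (within 6 degrees), right way up, at rest on the floor of the near bay (it presses on the box with more than 4.2 N, as only the filled one does); the two other modules lie flat, right way up, at rest on the worktop (value of joint near_cover above 0.12 m and linear speed of each of module_1, module_2, module_3 below 0.02 m/s and ((x of module_1 in the frame of near_bay between -0.07 and 0.07 m and y of module_1 in the frame of near_bay between -0.075 and 0.075 m and z of module_1 in the frame of near_bay between -0.004 and 0.006 m and angle between each of module_1, module_2, module_3's own z axis and vertical below 0.1 rad and contact force between module_1 and box above 4.2 N and height (world z) of module_2 between -0.005 and 0.005 m and height (world z) of module_3 between -0.005 and 0.005 m) or (x of module_2 in the frame of near_bay between -0.07 and 0.07 m and y of module_2 in the frame of near_bay between -0.075 and 0.075 m and z of module_2 in the frame of near_bay between -0.004 and 0.006 m and angle between each of module_2, module_1, module_3's own z axis and vertical below 0.1 rad and contact force between module_2 and box above 4.2 N and height (world z) of module_1 between -0.005 and 0.005 m and height (world z) of module_3 between -0.005 and 0.005 m) or (x of module_3 in the frame of near_bay between -0.07 and 0.07 m and y of module_3 in the frame of near_bay between -0.075 and 0.075 m and z of module_3 in the frame of near_bay between -0.004 and 0.006 m and angle between each of module_3, module_1, module_2's own z axis and vertical below 0.1 rad and contact force between module_3 and box above 4.2 N and height (world z) of module_1 between -0.005 and 0.005 m and height (world z) of module_2 between -0.005 and 0.005 m))); the robot touches nothing.
It fails at once if a module dropped or thrown (moving faster than 0.6 m/s out of the fingers) ((linear speed of module_1 above 0.6 m/s and contact force between module_1 and the fingers below 0.05 N) or (linear speed of module_2 above 0.6 m/s and contact force between module_2 and the fingers below 0.05 N) or (linear speed of module_3 above 0.6 m/s and contact force between module_3 and the fingers below 0.05 N)).
It fails at once if solder spool or tape roll shoved more than 30 mm or tipped (distance of any of spool, tape_roll from where it was at the start of the episode above 0.03 m or angle between any of spool, tape_roll's own z axis and vertical above 0.4 rad).
It also fails if it takes over 72 s, if anything falls off the work surface, if the arm or the gripper's body presses on something with over 40 N, if the wrist force passes 120 N, or if a joint passes its speed limit or range.

## Robot

A 6-joint arm with a two-finger parallel gripper is mounted at the origin on a cart in front of the work surface, level with it; the furniture and walls round the work are solid. World frame = base frame: x ahead of the robot, y to its left, z up, the work surface at z = 0. Lengths are in m, angles in degrees, forces in N, time in s.
With the tool pointing down it reaches from about 0.35 to 0.725 m from the base axis. Payload 4.3 kg.
Tool frame: the origin (TCP) lies between the finger pads; the fingertips stand ahead of it and the grasp point (between the pads) lies 6 mm ahead of it (bot.finger_overhang is the z of the fingertips in the tool frame, in m); z points along the fingers, x is the direction in which the jaws open and shut, and the axes are right-handed (so a half turn about z gives the same grasp; the last joint's range is limited). The gripper opens to 85 mm and grips with 20 to 120 N. Pads are 22 mm wide; open, the fingers measure 114 mm over their backs; the gripper's body (76 mm by 85 mm) begins 54 mm behind the grasp point. The pads swing forward as they close: fully open they stand 13 mm farther back than shut.
Start: joints at [-70.835, 21.618, 4.641, 73.018, 0, 83.68], TCP at [0.247, -0.519, 0.256] pointing down, gripper open.
Joint ranges: [-156.06, 156.06], [-48.1, 94.91], [-58.44, 69.94], [-101.28, 121.22], [-78.64, 73.56], [-180, 180]. Speed limits (degrees/s): [147.25, 147.25, 180, 180, 180, 180].

## Interface

Orientations are given as a 3x3 rotation matrix whose columns are the frame's x, y, z axes.
In Python, from plant import bot gives the robot as it stands. The module is installed in compiled form; this text tells all that it offers.
- The arm moves only by the tool step_arm, never from a script. Its argument "plan" is a list of rows, each an object of numbers: "gripper": the closure in counts, from 0 (fully open) to 255 (shut); "tx", "ty", "tz": the shift along the tool's x, y, z in m; "spin": the turn about the tool's z in rad. In form: [{"gripper": .., "tx": .., "ty": .., "tz": .., "spin": ..}, ...]. A call has 1 to 8 rows; each row is the pose to reach, as a shift and turn from the pose measured when the call began, along the tool's axes at that moment; what a row does not reach only later rows make up. A row lasts 1/10 s, in which the tool goes at most 50 mm and 8.59 degrees, less where a joint would pass 70% of its speed; a pose out of reach is approached as far as the arm can. A call with a gripper value outside its range is refused whole. The fingers move at their own pace and stop on an object; the grip force is fixed at half the most. Time passes only in rows, so rows that repeat a pose let the fingers close. It gives the time, the measured TCP pose, the force and the opening at its end, in the units of the state.
- bot.state(): the state, without advancing time (a new reading comes with each control period).
- bot.get_image(name): name is "scene" or "top" or "wrist"; returns a dict with "color" (420x560x3 uint8, red, green, blue), "camera_matrix" (3x3 intrinsics, pixels), "k1" (the pictures are not rectified: a ray, as slopes to the right and down, at radius r is drawn at 1 + k1 r^2 times it, then the intrinsics apply), "T" (4x4, takes a point from camera to world coordinates); the wrist camera has in their place "tool_from_camera" (4x4, takes a point from camera to tool coordinates, whose origin is the TCP and whose axes are the tool frame's). Camera axes: x right, y down, z forward; pixel columns grow to the right and rows downward; lengths in m; the calibration is good to about 2 mm. A picture is of the moment at which its call begins: read the wrist's pose just before it. There is no depth.
- bot.hand_in(): hands the job in, once; it reports no verdict.
The state is a dict: "time": time; "joint_positions": joint angles; "joint_velocities": joint speeds; "joint_torque": joint torques, N m; "eef_pos": TCP position; "eef_rot": TCP orientation; "ft_force": force on the tool from outside, world axes, zero at the start; "torque": the same for the moment, N m; "width": opening from 0.0 (shut) to 1.0 (fully open).
Only numpy, scipy, OpenCV 4.12 (cv2) and the standard library are available. Lean on these libraries where they do the work, as an engineer would, in place of code of your own. Each camera call takes 0.05 s, during which the arm holds its last target.

## Working session

There is one attempt and no reset: what is moved stays moved. The work goes in short steps, Python scripts to look and compute and a tool call to move; the robot and the scene stay as the last step left them, time stands still between calls to the robot, and variables do not carry over. Pictures are saved under pics/ and viewed, and the job is handed in when it is done.

Besides the shell and the picture viewer there is one more tool, called by a JSON object that holds its "op" and its "data", one argument or row to a line. step_arm: Moves the arm, as the interface text tells. Its arguments: {"type":"object","properties":{"plan":{"type":"array"}},"required":["plan"]}

```bash
mkdir -p pics
cat > h.py <<'E'
import numpy as np, cv2, json
from plant import bot
def snap(name,fn):
    st=bot.state(); im=bot.get_image(name)
    cv2.imwrite('pics/'+fn+'.png',im['color'][:,:,::-1])
    if name=='wrist':
        T=np.eye(4);T[:3,:3]=np.array(st['eef_rot']);T[:3,3]=st['eef_pos']
        T=T@np.array(im['tool_from_camera'])
    else: T=np.array(im['T'])
    np.savez('pics/'+fn+'.npz',K=im['camera_matrix'],k1=im['k1'],T=T)
def load(fn):
    d=np.load('pics/'+fn+'.npz');return d['K'],float(d['k1']),d['T']
def pix(fn,pts,z):
    K,k1,T=load(fn);out=[]
    for (u,v) in pts:
        s=cv2.undistortPoints(np.array([[[u,v]]],float),K,np.array([k1,0,0,0,0.])).ravel()
        d=T[:3,:3]@np.array([s[0],s[1],1]);o=T[:3,3]
        out.append(o+d*(z-o[2])/d[2])
    return np.array(out)
def proj(fn,P):
    K,k1,T=load(fn);Ti=np.linalg.inv(T)
    return cv2.projectPoints(np.array(P,float).reshape(-1,1,3),cv2.Rodrigues(Ti[:3,:3])[0],Ti[:3,3],K,np.array([k1,0,0,0,0.]))[0].reshape(-1,2)
def st():
    s=bot.state()
    for k in ('time','joint_positions','eef_pos','eef_rot','ft_force','width'): print(k,np.round(s[k],4).tolist())
E
python3 - <<'E'
from h import *
st(); print(bot.finger_overhang)
snap('top','top0');snap('scene','scene0');snap('wrist','wrist0')
for n in('top0','scene0','wrist0'): print(np.round(load(n)[2],3).tolist())
E
```

```text
time 0.0
joint_positions [-70.8365, 21.6623, 4.5628, 73.0187, 0.0015, 83.6805]
eef_pos [0.2472, -0.5185, 0.2554]
eef_rot [[0.4302, -0.9027, -0.0007], [-0.9027, -0.4302, 0.002], [-0.002, -0.0003, -1.0]]
ft_force [0.1076, -0.0667, -0.0173]
width 0.999
0.025
[[0.004, -0.998, 0.066, 0.506], [-1.0, -0.006, -0.027, -0.03], [0.027, -0.066, -0.997, 0.981], [0.0, 0.0, 0.0, 1.0]]
[[-0.735, -0.458, 0.5, -0.054], [-0.678, 0.508, -0.531, 0.569], [-0.01, -0.73, -0.684, 0.9], [0.0, 0.0, 0.0, 1.0]]
[[0.429, -0.865, -0.26, 0.313], [-0.903, -0.412, -0.122, -0.487], [-0.002, 0.287, -0.958, 0.374], [0.0, 0.0, 0.0, 1.0]]
```

View pics/top0.png

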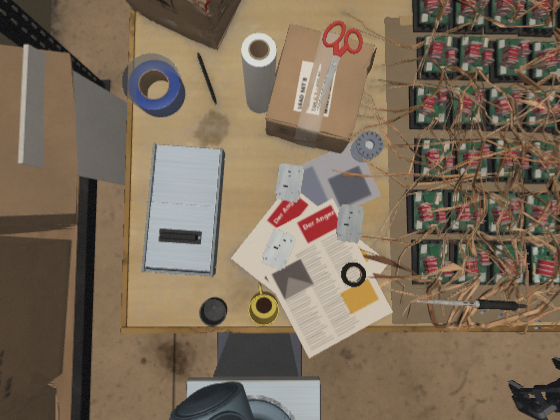

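View pics/scene0.png

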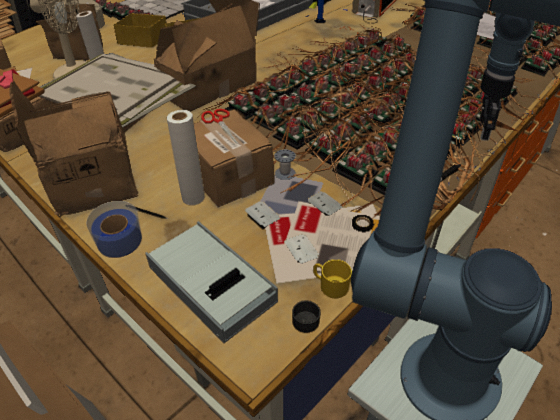

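View pics/wrist0.png

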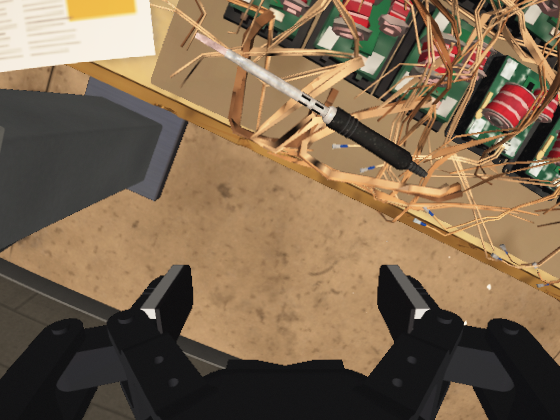

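The top view shows the box (about 145-225, 145-275), and modules near (290,182), (349,223) and (278,248). The spool is at (367,147) and the tape roll at (354,273). I'll enlarge it.

Run:
```python
import cv2
a=cv2.imread('pics/top0.png')
cv2.imwrite('pics/c1.png',cv2.resize(a[125:295,235:400],None,fx=4,fy=3.5,interpolation=cv2.INTER_CUBIC)[:600])
cv2.imwrite('pics/c2.png',cv2.resize(a[135:285,130:240],None,fx=4,fy=4,interpolation=cv2.INTER_CUBIC))
```

```text
(no output)
```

View pics/c1.png

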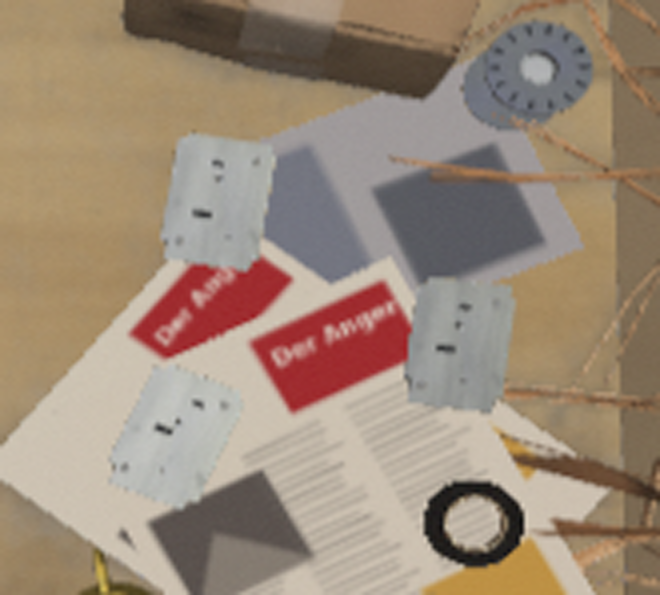

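View pics/c2.png

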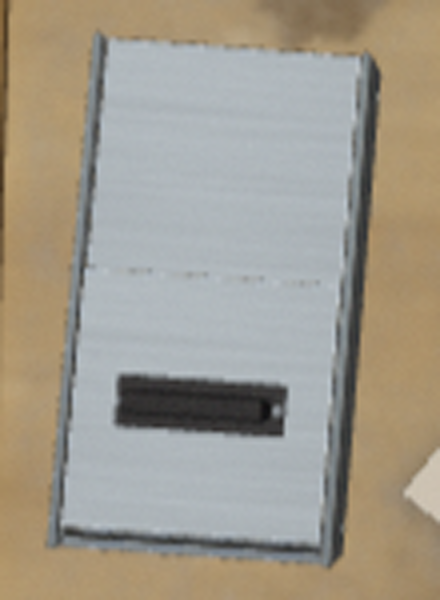

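Run:
```python
from h import *
np.set_printoptions(precision=4,suppress=True)
M={'A':[(180,132),(274,145),(252,270),(163,250)],'B':[(420,276),(515,285),(497,412),(406,402)],'C':[(163,364),(243,402),(187,508),(112,468)]}
for k,c in M.items():
    p=pix('top0',[(235+x/4,125+y/3.5) for x,y in c],.02)
    L=(p[0]+p[1]-p[2]-p[3])/2;W=(p[0]+p[3]-p[1]-p[2])/2
    print(k,p.mean(0),'len',np.linalg.norm(L),'w',np.linalg.norm(W),'ang',np.degrees(np.arctan2(L[1],L[0])),np.degrees(np.arctan2(W[1],W[0]))-90)
c=[(95,35),(370,53),(330,563),(50,545)]
p=pix('top0',[(130+x/4,135+y/4) for x,y in c],.056)
L=(p[0]+p[1]-p[2]-p[3])/2;W=(p[0]+p[3]-p[1]-p[2])/2
print(p);print('box',p.mean(0),np.linalg.norm(L),np.linalg.norm(W),np.degrees(np.arctan2(L[1],L[0])),np.degrees(np.arctan2(W[1],W[0]))-90)
c=[(118,387),(265,400),(262,417),(118,404)]
print('grip',pix('top0',[(130+x/4,135+y/4) for x,y in c],.081))
print('spool',pix('top0',[(235+540/4,125+68/3.5)],.07),'tape',pix('top0',[(235+474/4,125+523/3.5)],.019))
print('mug etc',pix('top0',[(263,305)],.08),pix('top0',[(213,310)],.05))
```

```text
A [ 0.6234 -0.0848  0.02  ] len 0.08529050030831987 w 0.05647654765341399 ang -7.854046105568309 -11.28783268295075
B [ 0.5243 -0.2311  0.02  ] len 0.08771760671954554 w 0.0566688398803665 ang -6.821176267149961 -6.382390285587235
C [ 0.461  -0.0605  0.02  ] len 0.07809480760025743 w 0.05336541528874813 ang -23.962253738484897 -29.600471597549124
[[0.7058 0.2324 0.056 ]
 [0.6967 0.0733 0.056 ]
 [0.4025 0.0922 0.056 ]
 [0.4125 0.2507 0.056 ]]
box [0.5544 0.1622 0.056 ] 0.2943290002073353 0.15915128337339224 -3.629358573371437 -3.434836036194639
grip [[0.5022 0.2078 0.081 ]
 [0.4953 0.1263 0.081 ]
 [0.4859 0.1278 0.081 ]
 [0.4928 0.2076 0.081 ]]
spool [[ 0.706  -0.2691  0.07  ]] tape [[ 0.4018 -0.239   0.019 ]]
mug etc [[ 0.3411 -0.0234  0.08  ]] [[0.3244 0.0908 0.05  ]]
```

```bash
cat >> h.py <<'E'
def goto(x,y,z,yaw):
    s=bot.state();R=np.array(s['eef_rot']);p=np.array(s['eef_pos'])
    d=R.T@(np.array([x,y,z])-p); cur=np.degrees(np.arctan2(R[1,0],R[0,0]))
    dy=(yaw-cur+180)%360-180
    print('t',round(s['time'],2),'pos',p.round(4).tolist(),'yaw',round(cur,2),'j',np.round(s['joint_positions'],1).tolist(),'F',np.round(s['ft_force'],2).tolist(),'w',round(s['width'],3))
    print('tx %.4f ty %.4f tz %.4f spin %.4f'%(d[0],d[1],d[2],-np.radians(dy)),'tilt',np.round(R[:,2],3).tolist())
E
python3 -c "
from h import *
goto(.492,.167,.2,-3.5)"
```

```text
t 0.15 pos [0.2473, -0.5186, 0.2556] yaw -64.52 j [-70.8, 21.7, 4.6, 73.0, 0.0, 83.7] F [0.46, 0.83, 0.38] w 1.004
tx -0.5135 ty -0.5159 tz 0.0565 spin -1.0649 tilt [-0.001, 0.002, -1.0]
```

{"op": "step_arm", "data": {
  "plan": [
    {"gripper": 60,"tx": -0.2,"ty": -0.2,"tz": 0.0,"spin": -0.5},
    {"gripper": 60,"tx": -0.513,"ty": -0.516,"tz": 0.0565,"spin": -1.065},
    {"gripper": 60,"tx": -0.513,"ty": -0.516,"tz": 0.0565,"spin": -1.065},
    {"gripper": 60,"tx": -0.513,"ty": -0.516,"tz": 0.0565,"spin": -1.065},
    {"gripper": 60,"tx": -0.513,"ty": -0.516,"tz": 0.0565,"spin": -1.065},
    {"gripper": 60,"tx": -0.513,"ty": -0.516,"tz": 0.0565,"spin": -1.065},
    {"gripper": 60,"tx": -0.513,"ty": -0.516,"tz": 0.0565,"spin": -1.065},
    {"gripper": 60,"tx": -0.513,"ty": -0.516,"tz": 0.0565,"spin": -1.065}
  ]
}}

```text
time: 0.95
eef_pos: [0.3816, -0.1415, 0.2271]
eef_rot: [[0.998, -0.059, -0.0], [-0.059, -0.998, 0.001], [-0.0, -0.001, -1.0]]
ft_force: [1.5, -0.5, -0.3]
width: 0.767
```

```bash
python3 -c "
from h import *
goto(.492,.167,.2,-3.5)"
```

```text
t 0.95 pos [0.3816, -0.1415, 0.2271] yaw -3.37 j [-29.3, 3.1, -23.4, 63.6, 0.1, 64.0] F [1.5, -0.54, -0.33] w 0.767
tx 0.0921 ty -0.3145 tz 0.0275 spin 0.0023 tilt [-0.0, 0.001, -1.0]
```

{"op": "step_arm", "data": {
  "plan": [
    {"gripper": 60,"tx": 0.092,"ty": -0.3145,"tz": 0.0275,"spin": 0.002},
    {"gripper": 60,"tx": 0.092,"ty": -0.3145,"tz": 0.0275,"spin": 0.002},
    {"gripper": 60,"tx": 0.092,"ty": -0.3145,"tz": 0.0275,"spin": 0.002},
    {"gripper": 60,"tx": 0.092,"ty": -0.3145,"tz": 0.0275,"spin": 0.002},
    {"gripper": 60,"tx": 0.092,"ty": -0.3145,"tz": 0.0275,"spin": 0.002},
    {"gripper": 60,"tx": 0.092,"ty": -0.3145,"tz": 0.0275,"spin": 0.002},
    {"gripper": 60,"tx": 0.092,"ty": -0.3145,"tz": 0.0275,"spin": 0.002},
    {"gripper": 60,"tx": 0.092,"ty": -0.3145,"tz": 0.0275,"spin": 0.002}
  ]
}}

```text
time: 1.75
eef_pos: [0.4924, 0.1704, 0.1991]
eef_rot: [[0.998, -0.056, -0.001], [-0.056, -0.998, 0.002], [-0.001, -0.002, -1.0]]
ft_force: [0.5, -0.2, 0.1]
width: 0.769
```

```bash
python3 -c "
from h import *
goto(.493,.167,.086,-3.5)
snap('wrist','w1')
p=proj('w1',[(.494+a,.167+b,.081) for a in(-.007,.007) for b in(-.04,.04)]);print(p)"
```

```text
t 1.75 pos [0.4924, 0.1704, 0.1991] yaw -3.19 j [12.0, 16.8, -10.9, 62.4, 0.1, 105.2] F [0.48, -0.16, 0.13] w 0.769
tx 0.0008 ty 0.0036 tz 0.1131 spin 0.0054 tilt [-0.001, 0.002, -1.0]
[[281.79812216 265.50411809]
 [275.41984435 168.25160318]
 [298.88160954 264.62023062]
 [294.15036158 167.19253376]]
```

View pics/w1.png

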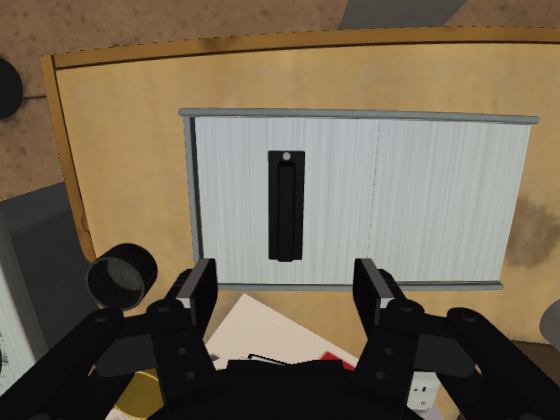

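The bar grip appears at about (287,210), and my estimate projects to (287,216). They match, so I'll descend and pinch.

{"op": "step_arm", "data": {
  "plan": [
    {"gripper": 60,"tx": 0.0,"ty": 0.001,"tz": 0.05,"spin": 0.0},
    {"gripper": 60,"tx": 0.0,"ty": 0.001,"tz": 0.09,"spin": 0.0},
    {"gripper": 60,"tx": 0.0,"ty": 0.001,"tz": 0.111,"spin": 0.0},
    {"gripper": 60,"tx": 0.0,"ty": 0.001,"tz": 0.111,"spin": 0.0},
    {"gripper": 255,"tx": 0.0,"ty": 0.001,"tz": 0.111,"spin": 0.0},
    {"gripper": 255,"tx": 0.0,"ty": 0.001,"tz": 0.111,"spin": 0.0},
    {"gripper": 255,"tx": 0.0,"ty": 0.001,"tz": 0.111,"spin": 0.0},
    {"gripper": 255,"tx": 0.0,"ty": 0.001,"tz": 0.111,"spin": 0.0}
  ]
}}

```text
time: 2.6
eef_pos: [0.4929, 0.1677, 0.0902]
eef_rot: [[0.998, -0.058, 0.002], [-0.058, -0.998, 0.001], [0.002, -0.001, -1.0]]
ft_force: [0.0, -0.3, 1.6]
width: 0.146
```

```bash
python3 -c "
from h import *
goto(.493,.167,.086,-3.5)"
```

```text
t 2.6 pos [0.4929, 0.1677, 0.0902] yaw -3.32 j [11.8, 21.8, -21.1, 47.0, 0.1, 105.1] F [0.02, -0.29, 1.57] w 0.146
tx 0.0001 ty 0.0007 tz 0.0042 spin 0.0031 tilt [0.002, 0.001, -1.0]
```

{"op": "step_arm", "data": {
  "plan": [
    {"gripper": 255,"tx": 0.02,"ty": 0.0,"tz": 0.0,"spin": 0.0},
    {"gripper": 255,"tx": 0.045,"ty": 0.0,"tz": 0.0,"spin": 0.0},
    {"gripper": 255,"tx": 0.07,"ty": 0.0,"tz": 0.0,"spin": 0.0},
    {"gripper": 255,"tx": 0.095,"ty": 0.0,"tz": 0.0,"spin": 0.0},
    {"gripper": 255,"tx": 0.115,"ty": 0.0,"tz": 0.0,"spin": 0.0},
    {"gripper": 255,"tx": 0.128,"ty": 0.0,"tz": 0.0,"spin": 0.0},
    {"gripper": 255,"tx": 0.128,"ty": 0.0,"tz": 0.0,"spin": 0.0},
    {"gripper": 255,"tx": 0.128,"ty": 0.0,"tz": 0.0,"spin": 0.0}
  ]
}}

```text
time: 3.4
eef_pos: [0.6214, 0.1593, 0.0902]
eef_rot: [[0.998, -0.059, 0.003], [-0.059, -0.998, -0.001], [0.003, 0.0, -1.0]]
ft_force: [1.8, -3.6, -4.9]
width: 0.146
```

```bash
python3 -c "
from h import *
goto(.6268,.1585,.090,-3.5)
snap('top','top1')
import cv2
a=cv2.imread('pics/top1.png');cv2.imwrite('pics/c3.png',cv2.resize(a[135:285,130:270],None,fx=4,fy=4,interpolation=cv2.INTER_CUBIC))"
```

```text
t 3.4 pos [0.6214, 0.1593, 0.0902] yaw -3.38 j [8.7, 34.2, -0.3, 55.3, -0.1, 102.1] F [1.84, -3.64, -4.85] w 0.146
tx 0.0055 ty 0.0005 tz 0.0003 spin 0.0021 tilt [0.003, -0.001, -1.0]
```

View pics/c3.png

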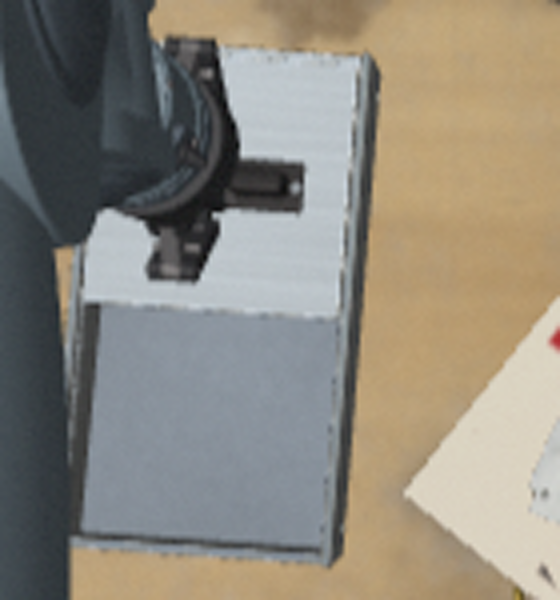

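The cover's near edge is now at about y=308 in the crop and the bay is open. I'll nudge it toward the stop.

{"op": "step_arm", "data": {
  "plan": [
    {"gripper": 255,"tx": 0.004,"ty": 0.0,"tz": 0.0,"spin": 0.0},
    {"gripper": 255,"tx": 0.006,"ty": 0.0,"tz": 0.0,"spin": 0.0}
  ]
}}

```text
time: 3.65
eef_pos: [0.6254, 0.159, 0.0902]
eef_rot: [[0.998, -0.059, 0.0], [-0.059, -0.998, -0.001], [0.0, 0.001, -1.0]]
ft_force: [-4.3, -2.0, -0.9]
width: 0.144
```

{"op": "step_arm", "data": {
  "plan": [
    {"gripper": 60,"tx": 0.005,"ty": 0.0,"tz": 0.0,"spin": 0.0},
    {"gripper": 60,"tx": 0.005,"ty": 0.0,"tz": 0.0,"spin": 0.0},
    {"gripper": 60,"tx": 0.005,"ty": 0.0,"tz": 0.0,"spin": 0.0},
    {"gripper": 30,"tx": 0.005,"ty": 0.0,"tz": -0.05,"spin": 0.0},
    {"gripper": 0,"tx": 0.005,"ty": 0.0,"tz": -0.1,"spin": -0.1},
    {"gripper": 0,"tx": 0.005,"ty": 0.05,"tz": -0.1,"spin": -0.25},
    {"gripper": 0,"tx": 0.005,"ty": 0.1,"tz": -0.1,"spin": -0.4}
  ]
}}

```text
time: 4.35
eef_pos: [0.6272, 0.063, 0.1937]
eef_rot: [[0.943, 0.334, 0.008], [0.334, -0.943, -0.0], [0.008, 0.003, -1.0]]
ft_force: [0.9, -0.5, -0.3]
width: 0.998
```

```bash
python3 -c "
from h import *
goto(.60,-.085,.18,81)"
```

```text
t 4.35 pos [0.6272, 0.063, 0.1937] yaw 19.5 j [-0.0, 29.0, 6.7, 67.3, -0.0, 70.5] F [0.9, -0.53, -0.3] w 0.998
tx -0.0752 ty 0.1304 tz 0.0136 spin -1.0733 tilt [0.008, -0.0, -1.0]
```

{"op": "step_arm", "data": {
  "plan": [
    {"gripper": 0,"tx": -0.02,"ty": 0.04,"tz": 0.0,"spin": -0.14},
    {"gripper": 0,"tx": -0.04,"ty": 0.08,"tz": 0.0,"spin": -0.28},
    {"gripper": 0,"tx": -0.075,"ty": 0.13,"tz": 0.0,"spin": -1.073},
    {"gripper": 0,"tx": -0.075,"ty": 0.13,"tz": 0.0,"spin": -1.073},
    {"gripper": 0,"tx": -0.075,"ty": 0.13,"tz": 0.0,"spin": -1.073},
    {"gripper": 0,"tx": -0.075,"ty": 0.13,"tz": 0.0,"spin": -1.073},
    {"gripper": 0,"tx": -0.075,"ty": 0.13,"tz": 0.0,"spin": -1.073},
    {"gripper": 0,"tx": -0.075,"ty": 0.13,"tz": 0.0,"spin": -1.073}
  ]
}}

```text
time: 5.15
eef_pos: [0.6005, -0.0846, 0.1942]
eef_rot: [[0.153, 0.988, 0.01], [0.988, -0.153, -0.0], [0.001, 0.01, -1.0]]
ft_force: [-0.8, -0.0, 0.4]
width: 0.999
```

```bash
python3 -c "
from h import *
snap('wrist','w2')
goto(.623,-.085,.18,81)"
```

```text
t 5.2 pos [0.6005, -0.0845, 0.1941] yaw 81.2 j [-14.1, 26.1, 2.2, 65.5, 0.1, -5.3] F [-0.5, 0.5, 0.13] w 1.003
tx 0.0029 ty 0.0222 tz 0.0144 spin 0.0035 tilt [0.01, -0.0, -1.0]
```

View pics/w2.png

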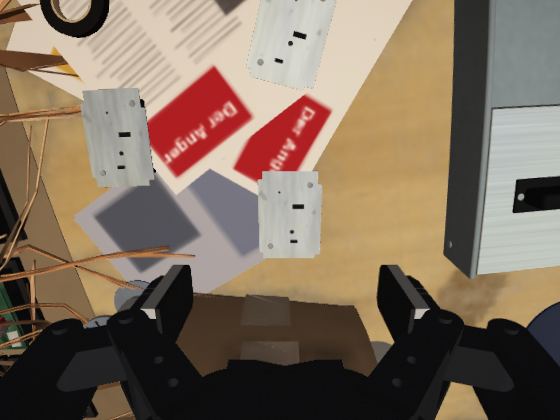

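The wrist view shows all three modules: A at (290,215), B at (118,138) and C at (292,40), which is cut at the top. I'll enlarge it.

```bash
python3 -c "
import cv2
a=cv2.imread('pics/w2.png');b=cv2.resize(a[150:270,240:340],None,fx=5,fy=5,interpolation=cv2.INTER_CUBIC);
c=cv2.resize(a[80:200,75:165],None,fx=5,fy=5,interpolation=cv2.INTER_CUBIC)[:,:300*2];
import numpy as np
o=np.zeros((600,800,3),np.uint8);o[:,:400]=b[:,50:450];o[:,400:]=c[:,:400];cv2.imwrite('pics/c4.png',o)"
```

```text
(no output)
```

View pics/c4.png

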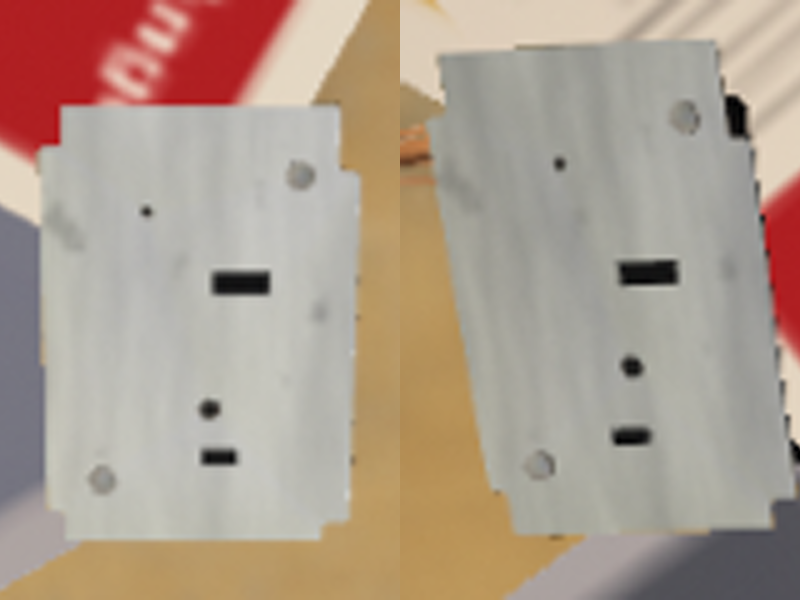

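Run:
```python
from h import *
np.set_printoptions(precision=4,suppress=True)
A=[(250+x/5,150+y/5) for x,y in [(39,105),(362,105),(347,540),(51,540)]]
B=[(75+(x-400)/5,80+y/5) for x,y in [(419,52),(736,40),(801,527),(497,534)]]
C=[]
for n,c in(('A',A),('B',B)):
    p=pix('w2',c,.02)
    L=(p[2]+p[3]-p[0]-p[1])/2;W=(p[1]+p[2]-p[0]-p[3])/2
    print(n,p.mean(0),'len',np.linalg.norm(L),'w',np.linalg.norm(W),'ang',np.degrees(np.arctan2(L[1],L[0])),np.degrees(np.arctan2(W[1],W[0]))-90)
p=pix('w2',[(274,90)],.02);print(p)
goto(.623,-.085,.18,81)
```

```text
A [ 0.6227 -0.0822  0.02  ] len 0.08837382086528436 w 0.05971760588078746 ang -8.773236912964299 -8.889650381278216
B [ 0.5248 -0.2276  0.02  ] len 0.08802233336460732 w 0.05973110872584678 ang -7.879049696351447 -8.326557801680096
[[ 0.5067 -0.0786  0.02  ]]
t 5.2 pos [0.6005, -0.0845, 0.1941] yaw 81.2 j [-14.1, 26.1, 2.2, 65.5, 0.1, -5.3] F [-0.5, 0.5, 0.13] w 1.003
tx 0.0029 ty 0.0222 tz 0.0144 spin 0.0035 tilt [0.01, -0.0, -1.0]
```

```bash
python3 -c "
from h import *
goto(.6227,-.0822,.029,81.2)"
```

```text
t 5.2 pos [0.6005, -0.0845, 0.1941] yaw 81.2 j [-14.1, 26.1, 2.2, 65.5, 0.1, -5.3] F [-0.5, 0.5, 0.13] w 1.003
tx 0.0055 ty 0.0200 tz 0.1654 spin 0.0001 tilt [0.01, -0.0, -1.0]
```

{"op": "step_arm", "data": {
  "plan": [
    {"gripper": 0,"tx": 0.0055,"ty": 0.02,"tz": 0.04,"spin": 0.0},
    {"gripper": 0,"tx": 0.0055,"ty": 0.02,"tz": 0.08,"spin": 0.0},
    {"gripper": 0,"tx": 0.0055,"ty": 0.02,"tz": 0.115,"spin": 0.0},
    {"gripper": 0,"tx": 0.0055,"ty": 0.02,"tz": 0.135,"spin": 0.0},
    {"gripper": 0,"tx": 0.0055,"ty": 0.02,"tz": 0.14,"spin": 0.0},
    {"gripper": 0,"tx": 0.0055,"ty": 0.02,"tz": 0.14,"spin": 0.0}
  ]
}}

```text
time: 5.8
eef_pos: [0.6223, -0.082, 0.0541]
eef_rot: [[0.153, 0.988, 0.009], [0.988, -0.153, -0.0], [0.001, 0.009, -1.0]]
ft_force: [-0.6, -0.3, -0.1]
width: 1.0
```

```bash
python3 -c "
from h import *
goto(.6227,-.0822,.029,81.2)
snap('wrist','w3')"
```

```text
t 5.8 pos [0.6223, -0.082, 0.0541] yaw 81.19 j [-13.3, 34.4, -6.0, 49.2, 0.1, -4.5] F [-0.55, -0.3, -0.11] w 1.0
tx -0.0002 ty 0.0002 tz 0.0251 spin -0.0002 tilt [0.009, -0.0, -1.0]
```

View pics/w3.png

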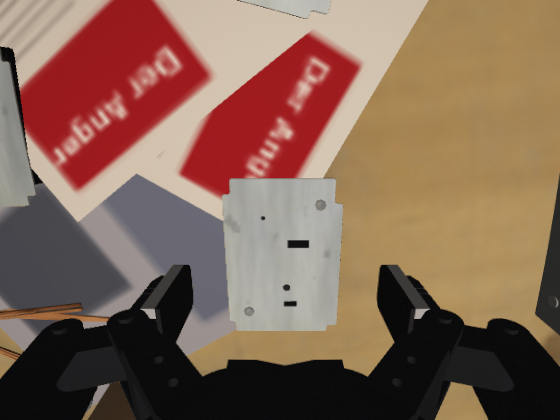

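Module A is centred between the fingers (module at u≈283, finger midpoint ≈284). I'll descend and grip.

{"op": "step_arm", "data": {
  "plan": [
    {"gripper": 0,"tx": 0.0,"ty": 0.0,"tz": 0.015,"spin": 0.0},
    {"gripper": 0,"tx": 0.0,"ty": 0.0,"tz": 0.025,"spin": 0.0},
    {"gripper": 0,"tx": 0.0,"ty": 0.0,"tz": 0.025,"spin": 0.0},
    {"gripper": 255,"tx": 0.0,"ty": 0.0,"tz": 0.025,"spin": 0.0},
    {"gripper": 255,"tx": 0.0,"ty": 0.0,"tz": 0.025,"spin": 0.0},
    {"gripper": 255,"tx": 0.0,"ty": 0.0,"tz": 0.025,"spin": 0.0},
    {"gripper": 255,"tx": 0.0,"ty": 0.0,"tz": 0.025,"spin": 0.0}
  ]
}}

```text
time: 6.55
eef_pos: [0.6244, -0.0825, 0.0321]
eef_rot: [[0.153, 0.988, 0.013], [0.988, -0.153, -0.001], [0.001, 0.013, -1.0]]
ft_force: [-0.7, -0.6, 5.7]
width: 0.677
```

{"op": "step_arm", "data": {
  "plan": [
    {"gripper": 255,"tx": 0.0,"ty": 0.0,"tz": -0.01,"spin": 0.0},
    {"gripper": 255,"tx": 0.0,"ty": 0.0,"tz": -0.025,"spin": 0.0},
    {"gripper": 255,"tx": 0.0,"ty": 0.0,"tz": -0.035,"spin": 0.0},
    {"gripper": 255,"tx": 0.0,"ty": 0.0,"tz": -0.035,"spin": 0.0},
    {"gripper": 255,"tx": 0.0,"ty": 0.0,"tz": -0.035,"spin": 0.0},
    {"gripper": 255,"tx": 0.0,"ty": 0.0,"tz": -0.035,"spin": 0.0},
    {"gripper": 255,"tx": 0.0,"ty": 0.0,"tz": -0.035,"spin": 0.0}
  ]
}}

```text
time: 7.25
eef_pos: [0.6232, -0.0823, 0.0662]
eef_rot: [[0.153, 0.988, 0.012], [0.988, -0.153, -0.001], [0.001, 0.012, -1.0]]
ft_force: [-0.5, 0.1, -1.6]
width: 0.679
```

```bash
python3 -c "
from h import *
st();snap('wrist','w4')
st();snap('wrist','w4')
st()"
```

```text
time 7.25
joint_positions [-13.3521, 33.6726, -5.1872, 50.4729, 0.1105, -4.5396]
eef_pos [0.6232, -0.0823, 0.0662]
eef_rot [[0.1532, 0.9881, 0.0118], [0.9882, -0.1532, -0.0008], [0.001, 0.0118, -0.9999]]
ft_force [-0.4793, 0.094, -1.6057]
width 0.6788
time 7.3
joint_positions [-13.3511, 33.6726, -5.1788, 50.4731, 0.1095, -4.5424]
eef_pos [0.6233, -0.0823, 0.0663]
eef_rot [[0.1531, 0.9881, 0.0119], [0.9882, -0.1531, -0.0009], [0.001, 0.0119, -0.9999]]
ft_force [-0.1638, 0.3562, -1.8845]
width 0.6809
time 7.35
joint_positions [-13.3505, 33.666, -5.1695, 50.4717, 0.1093, -4.5385]
eef_pos [0.6234, -0.0823, 0.0664]
eef_rot [[0.1532, 0.9881, 0.0122], [0.9882, -0.1532, -0.0009], [0.0009, 0.0122, -0.9999]]
ft_force [-0.2066, -0.8238, -1.0184]
width 0.6795
```

View pics/w4.png

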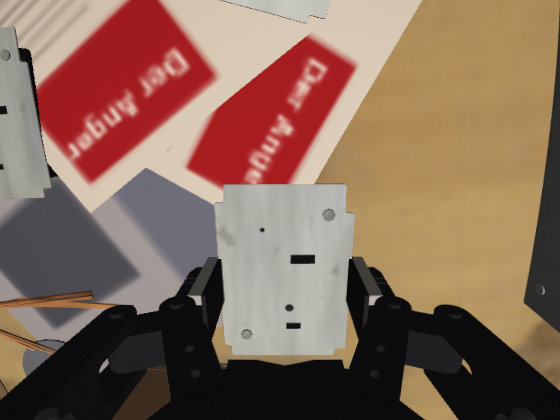

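Module A is off the table in the pads and adds only about 1.5 N, so it is empty. I'll set it back down.

{"op": "step_arm", "data": {
  "plan": [
    {"gripper": 255,"tx": 0.0,"ty": 0.0,"tz": 0.015,"spin": 0.0},
    {"gripper": 255,"tx": 0.0,"ty": 0.0,"tz": 0.027,"spin": 0.0},
    {"gripper": 255,"tx": 0.0,"ty": 0.0,"tz": 0.034,"spin": 0.0},
    {"gripper": 255,"tx": 0.0,"ty": 0.0,"tz": 0.034,"spin": 0.0},
    {"gripper": 0,"tx": 0.0,"ty": 0.0,"tz": 0.034,"spin": 0.0},
    {"gripper": 0,"tx": 0.0,"ty": 0.0,"tz": 0.034,"spin": 0.0},
    {"gripper": 0,"tx": 0.0,"ty": 0.0,"tz": 0.034,"spin": 0.0},
    {"gripper": 0,"tx": 0.0,"ty": 0.0,"tz": 0.0,"spin": 0.0}
  ]
}}

```text
time: 8.15
eef_pos: [0.6196, -0.0815, 0.0621]
eef_rot: [[0.153, 0.988, 0.003], [0.988, -0.153, 0.001], [0.002, 0.003, -1.0]]
ft_force: [0.0, -0.7, -0.5]
width: 0.999
```

```bash
python3 -c "
from h import *
goto(.5246,-.2285,.065,81.9)"
```

```text
t 8.15 pos [0.6196, -0.0815, 0.0621] yaw 81.18 j [-13.4, 33.9, -5.4, 50.5, 0.1, -4.5] F [0.03, -0.68, -0.55] w 0.999
tx -0.1598 ty -0.0713 tz -0.0034 spin -0.0125 tilt [0.003, 0.001, -1.0]
```

{"op": "step_arm", "data": {
  "plan": [
    {"gripper": 0,"tx": -0.03,"ty": -0.014,"tz": -0.02,"spin": 0.0},
    {"gripper": 0,"tx": -0.075,"ty": -0.034,"tz": -0.02,"spin": 0.0},
    {"gripper": 0,"tx": -0.115,"ty": -0.052,"tz": -0.02,"spin": -0.012},
    {"gripper": 0,"tx": -0.145,"ty": -0.065,"tz": -0.015,"spin": -0.012},
    {"gripper": 0,"tx": -0.16,"ty": -0.0713,"tz": -0.003,"spin": -0.012},
    {"gripper": 0,"tx": -0.16,"ty": -0.0713,"tz": -0.003,"spin": -0.012},
    {"gripper": 0,"tx": -0.16,"ty": -0.0713,"tz": -0.003,"spin": -0.012}
  ]
}}

```text
time: 8.85
eef_pos: [0.5245, -0.2285, 0.0646]
eef_rot: [[0.142, 0.99, 0.003], [0.99, -0.142, 0.002], [0.002, 0.003, -1.0]]
ft_force: [-0.1, 0.8, -1.1]
width: 1.0
```

```bash
python3 -c "
from h import *
goto(.5246,-.2285,.031,81.9)
snap('wrist','w5')"
```

```text
t 8.85 pos [0.5245, -0.2285, 0.0646] yaw 81.83 j [-30.0, 28.5, -14.5, 46.9, 0.2, -21.8] F [-0.12, 0.75, -1.05] w 1.0
tx -0.0000 ty 0.0000 tz 0.0336 spin -0.0012 tilt [0.003, 0.002, -1.0]
```

View pics/w5.png

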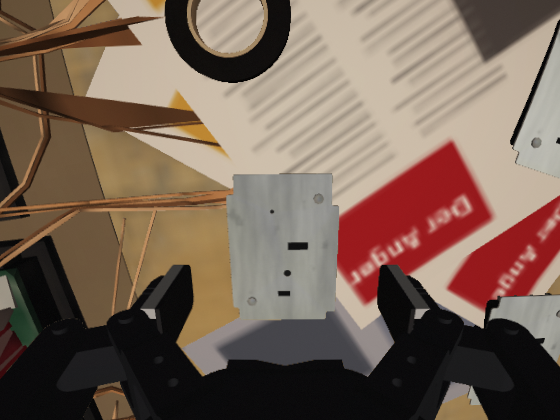

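B is centred (u≈283). I'll descend, grip and lift.

{"op": "step_arm", "data": {
  "plan": [
    {"gripper": 0,"tx": 0.0,"ty": 0.0,"tz": 0.02,"spin": 0.0},
    {"gripper": 0,"tx": 0.0,"ty": 0.0,"tz": 0.033,"spin": 0.0},
    {"gripper": 0,"tx": 0.0,"ty": 0.0,"tz": 0.034,"spin": 0.0},
    {"gripper": 255,"tx": 0.0,"ty": 0.0,"tz": 0.034,"spin": 0.0},
    {"gripper": 255,"tx": 0.0,"ty": 0.0,"tz": 0.034,"spin": 0.0},
    {"gripper": 255,"tx": 0.0,"ty": 0.0,"tz": 0.034,"spin": 0.0},
    {"gripper": 255,"tx": 0.0,"ty": 0.0,"tz": 0.034,"spin": 0.0}
  ]
}}

```text
time: 9.6
eef_pos: [0.5257, -0.2289, 0.0324]
eef_rot: [[0.141, 0.99, 0.005], [0.99, -0.141, -0.0], [0.0, 0.005, -1.0]]
ft_force: [-2.6, -0.1, 5.5]
width: 0.678
```

{"op": "step_arm", "data": {
  "plan": [
    {"gripper": 255,"tx": 0.0,"ty": 0.0,"tz": -0.01,"spin": 0.0},
    {"gripper": 255,"tx": 0.0,"ty": 0.0,"tz": -0.025,"spin": 0.0},
    {"gripper": 255,"tx": 0.0,"ty": 0.0,"tz": -0.035,"spin": 0.0},
    {"gripper": 255,"tx": 0.0,"ty": 0.0,"tz": -0.035,"spin": 0.0},
    {"gripper": 255,"tx": 0.0,"ty": 0.0,"tz": -0.035,"spin": 0.0},
    {"gripper": 255,"tx": 0.0,"ty": 0.0,"tz": -0.035,"spin": 0.0},
    {"gripper": 255,"tx": 0.0,"ty": 0.0,"tz": -0.035,"spin": 0.0}
  ]
}}

```text
time: 10.3
eef_pos: [0.5248, -0.2284, 0.0665]
eef_rot: [[0.141, 0.99, 0.003], [0.99, -0.141, 0.001], [0.001, 0.003, -1.0]]
ft_force: [0.1, 0.2, -7.0]
width: 0.679
```

```bash
python3 -c "
from h import *
print(bot.state()['ft_force']);snap('wrist','w6')
print(bot.state()['ft_force'])"
```

```text
[ 0.06211818  0.21175692 -7.03086501]
[ 0.45133957  0.25914384 -7.44492973]
```

View pics/w6.png

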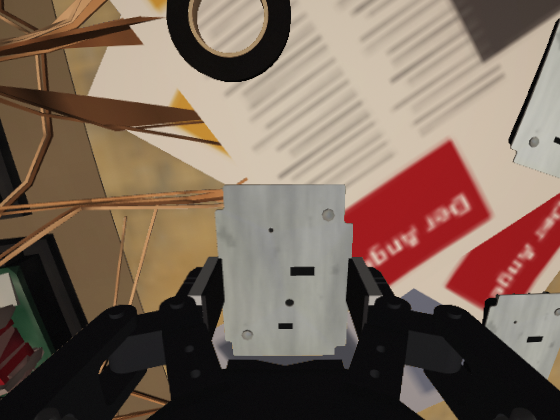

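B weighs about 7.2 N (roughly 0.73 kg), so it is the filled one. I'll raise it and carry it over the near bay.

{"op": "step_arm", "data": {
  "plan": [
    {"gripper": 255,"tx": 0.0,"ty": 0.0,"tz": -0.02,"spin": 0.0},
    {"gripper": 255,"tx": 0.0,"ty": 0.0,"tz": -0.055,"spin": 0.0},
    {"gripper": 255,"tx": 0.0,"ty": 0.0,"tz": -0.085,"spin": 0.0},
    {"gripper": 255,"tx": 0.0,"ty": 0.0,"tz": -0.1,"spin": 0.0},
    {"gripper": 255,"tx": 0.0,"ty": 0.0,"tz": -0.1,"spin": 0.0}
  ]
}}

```text
time: 10.85
eef_pos: [0.5264, -0.2296, 0.1693]
eef_rot: [[0.141, 0.99, 0.008], [0.99, -0.141, -0.002], [-0.001, 0.008, -1.0]]
ft_force: [0.9, 0.1, -6.9]
width: 0.676
```

```bash
python3 -c "
from h import *
goto(.481,.1666,.165,86.5)"
```

```text
t 10.85 pos [0.5264, -0.2296, 0.1693] yaw 81.9 j [-29.9, 23.3, -5.9, 60.3, 0.1, -21.8] F [0.89, 0.08, -6.87] w 0.676
tx 0.3858 ty -0.1008 tz 0.0030 spin -0.0803 tilt [0.008, -0.002, -1.0]
```

{"op": "step_arm", "data": {
  "plan": [
    {"gripper": 255,"tx": 0.015,"ty": -0.005,"tz": 0.0,"spin": 0.0},
    {"gripper": 255,"tx": 0.045,"ty": -0.012,"tz": 0.0,"spin": -0.01},
    {"gripper": 255,"tx": 0.085,"ty": -0.022,"tz": 0.0,"spin": -0.02},
    {"gripper": 255,"tx": 0.125,"ty": -0.033,"tz": 0.0,"spin": -0.03},
    {"gripper": 255,"tx": 0.165,"ty": -0.043,"tz": 0.0,"spin": -0.035},
    {"gripper": 255,"tx": 0.205,"ty": -0.053,"tz": 0.0,"spin": -0.045},
    {"gripper": 255,"tx": 0.245,"ty": -0.064,"tz": 0.0,"spin": -0.05},
    {"gripper": 255,"tx": 0.28,"ty": -0.073,"tz": 0.0,"spin": -0.06}
  ]
}}

```text
time: 11.65
eef_pos: [0.491, 0.0605, 0.1665]
eef_rot: [[0.08, 0.997, 0.004], [0.997, -0.08, -0.001], [-0.001, 0.004, -1.0]]
ft_force: [1.3, 0.4, -7.4]
width: 0.673
```

```bash
python3 -c "
from h import *
goto(.481,.1666,.165,86.5)"
```

```text
t 11.65 pos [0.491, 0.0605, 0.1665] yaw 85.42 j [-0.3, 15.0, -18.4, 56.4, -0.1, 4.3] F [1.26, 0.39, -7.4] w 0.673
tx 0.1050 ty -0.0184 tz 0.0013 spin -0.0189 tilt [0.004, -0.001, -1.0]
```

{"op": "step_arm", "data": {
  "plan": [
    {"gripper": 255,"tx": 0.035,"ty": -0.006,"tz": 0.0,"spin": -0.005},
    {"gripper": 255,"tx": 0.065,"ty": -0.011,"tz": 0.0,"spin": -0.01},
    {"gripper": 255,"tx": 0.09,"ty": -0.016,"tz": 0.0,"spin": -0.019},
    {"gripper": 255,"tx": 0.105,"ty": -0.018,"tz": 0.0,"spin": -0.019},
    {"gripper": 255,"tx": 0.105,"ty": -0.018,"tz": 0.0,"spin": -0.019},
    {"gripper": 255,"tx": 0.105,"ty": -0.018,"tz": 0.0,"spin": -0.019}
  ]
}}

```text
time: 12.25
eef_pos: [0.4808, 0.1662, 0.1655]
eef_rot: [[0.061, 0.998, 0.003], [0.998, -0.061, -0.003], [-0.002, 0.003, -1.0]]
ft_force: [-0.8, -0.1, -6.9]
width: 0.676
```

```bash
python3 -c "
from h import *
goto(.481,.1666,.0405,86.5)
snap('wrist','w7');snap('scene','s7');snap('top','t7')"
```

```text
t 12.25 pos [0.4808, 0.1662, 0.1655] yaw 86.52 j [12.0, 16.6, -16.3, 56.9, -0.2, 15.5] F [-0.76, -0.05, -6.9] w 0.676
tx 0.0007 ty -0.0001 tz 0.1250 spin 0.0004 tilt [0.003, -0.003, -1.0]
```

View pics/w7.png

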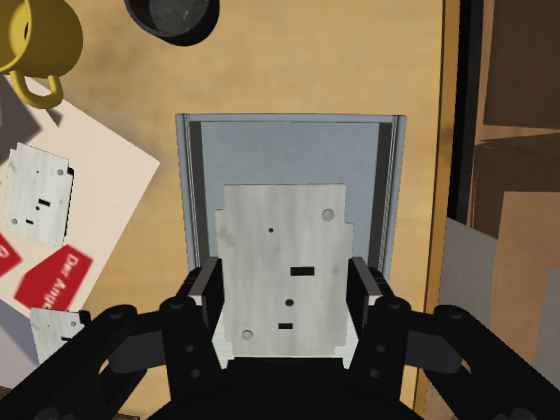

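View pics/s7.png

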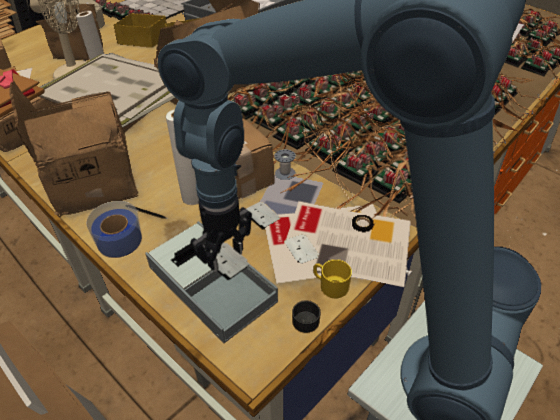

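```bash
python3 -c "
from h import *
print(pix('w7',[(177,115),(406,116)],.056).round(4))
R=np.array([[np.cos(np.radians(-3.5)),-np.sin(np.radians(-3.5))],[np.sin(np.radians(-3.5)),np.cos(np.radians(-3.5))]])
print([ (np.array([.554,.1622])+R@np.array([-.149,s*.081])).round(4) for s in(-1,1)])"
```

```text
[[0.402  0.0965 0.056 ]
 [0.4124 0.2553 0.056 ]]
[array([0.4003, 0.0904]), array([0.4102, 0.2521])]
```

{"op": "step_arm", "data": {
  "plan": [
    {"gripper": 255,"tx": 0.003,"ty": 0.001,"tz": 0.03,"spin": 0.0},
    {"gripper": 255,"tx": 0.003,"ty": 0.001,"tz": 0.065,"spin": 0.0},
    {"gripper": 255,"tx": 0.003,"ty": 0.001,"tz": 0.09,"spin": 0.0},
    {"gripper": 255,"tx": 0.003,"ty": 0.001,"tz": 0.107,"spin": 0.0},
    {"gripper": 255,"tx": 0.003,"ty": 0.001,"tz": 0.115,"spin": 0.0},
    {"gripper": 255,"tx": 0.003,"ty": 0.001,"tz": 0.119,"spin": 0.0},
    {"gripper": 255,"tx": 0.003,"ty": 0.001,"tz": 0.119,"spin": 0.0}
  ]
}}

```text
time: 13.1
eef_pos: [0.4835, 0.168, 0.0473]
eef_rot: [[0.063, 0.998, 0.004], [0.998, -0.063, -0.002], [-0.002, 0.004, -1.0]]
ft_force: [-0.4, 0.0, -6.9]
width: 0.676
```

```bash
python3 -c "
from h import *
goto(.481,.169,.0405,86.5)
snap('wrist','w8')"
```

```text
t 13.1 pos [0.4835, 0.168, 0.0473] yaw 86.37 j [12.1, 23.9, -25.5, 40.4, -0.2, 15.8] F [-0.4, 0.04, -6.88] w 0.676
tx 0.0009 ty -0.0026 tz 0.0068 spin -0.0022 tilt [0.004, -0.002, -1.0]
```

View pics/w8.png

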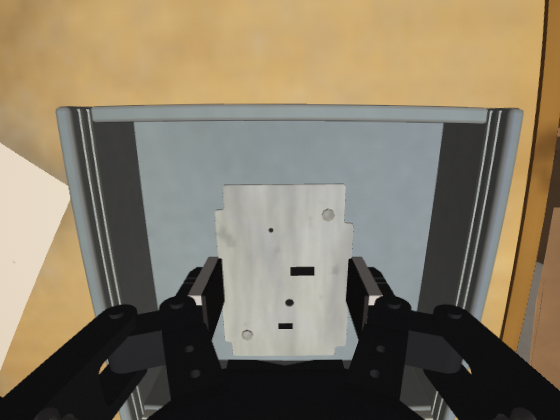

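The module is inside the bay and centred between the side walls (inner faces at u≈100 and ≈480). I'll lower it the last few mm.

{"op": "step_arm", "data": {
  "plan": [
    {"gripper": 255,"tx": 0.001,"ty": 0.0,"tz": 0.003,"spin": 0.0},
    {"gripper": 255,"tx": 0.001,"ty": 0.0,"tz": 0.006,"spin": 0.0},
    {"gripper": 255,"tx": 0.001,"ty": 0.0,"tz": 0.007,"spin": 0.0},
    {"gripper": 255,"tx": 0.001,"ty": 0.0,"tz": 0.007,"spin": 0.0}
  ]
}}

```text
time: 13.55
eef_pos: [0.4838, 0.1692, 0.0407]
eef_rot: [[0.063, 0.998, 0.005], [0.998, -0.063, -0.002], [-0.001, 0.005, -1.0]]
ft_force: [-0.3, 0.5, -8.0]
width: 0.675
```

Still hanging freely (−8 N); I'll lower slowly until the load transfers.

{"op": "step_arm", "data": {
  "plan": [
    {"gripper": 255,"tx": 0.0,"ty": 0.0,"tz": 0.001,"spin": 0.0},
    {"gripper": 255,"tx": 0.0,"ty": 0.0,"tz": 0.002,"spin": 0.0},
    {"gripper": 255,"tx": 0.0,"ty": 0.0,"tz": 0.002,"spin": 0.0}
  ]
}}

```text
time: 13.85
eef_pos: [0.4839, 0.1692, 0.0404]
eef_rot: [[0.063, 0.998, 0.006], [0.998, -0.063, -0.002], [-0.001, 0.006, -1.0]]
ft_force: [-6.0, -0.9, 9.5]
width: 0.673
```

Contact made. I'll release and rise.

{"op": "step_arm", "data": {
  "plan": [
    {"gripper": 30,"tx": 0.0,"ty": 0.0,"tz": 0.0,"spin": 0.0},
    {"gripper": 30,"tx": 0.0,"ty": 0.0,"tz": 0.0,"spin": 0.0},
    {"gripper": 30,"tx": 0.0,"ty": 0.0,"tz": 0.0,"spin": 0.0},
    {"gripper": 30,"tx": 0.0,"ty": 0.0,"tz": -0.02,"spin": 0.0},
    {"gripper": 30,"tx": 0.0,"ty": 0.0,"tz": -0.06,"spin": 0.0},
    {"gripper": 30,"tx": 0.0,"ty": 0.0,"tz": -0.11,"spin": 0.0},
    {"gripper": 30,"tx": 0.0,"ty": 0.0,"tz": -0.16,"spin": 0.0},
    {"gripper": 30,"tx": 0.0,"ty": 0.0,"tz": -0.16,"spin": 0.0}
  ]
}}

```text
time: 14.65
eef_pos: [0.4878, 0.1706, 0.2081]
eef_rot: [[0.063, 0.998, 0.019], [0.998, -0.063, 0.001], [0.003, 0.019, -1.0]]
ft_force: [1.3, 0.7, 0.1]
width: 0.881
```

{"op": "step_arm", "data": {
  "plan": [
    {"gripper": 30,"tx": -0.05,"ty": -0.03,"tz": 0.0,"spin": 0.0},
    {"gripper": 30,"tx": -0.1,"ty": -0.06,"tz": 0.0,"spin": 0.0},
    {"gripper": 30,"tx": -0.15,"ty": -0.06,"tz": 0.0,"spin": 0.0},
    {"gripper": 30,"tx": -0.2,"ty": -0.06,"tz": 0.0,"spin": 0.0},
    {"gripper": 30,"tx": -0.25,"ty": -0.06,"tz": 0.0,"spin": 0.0},
    {"gripper": 30,"tx": -0.3,"ty": -0.06,"tz": 0.0,"spin": 0.0},
    {"gripper": 30,"tx": -0.3,"ty": -0.06,"tz": 0.0,"spin": 0.0}
  ]
}}

```text
time: 15.35
eef_pos: [0.4093, -0.1295, 0.2064]
eef_rot: [[0.069, 0.997, 0.021], [0.998, -0.069, -0.001], [0.0, 0.021, -1.0]]
ft_force: [0.4, 0.4, 0.9]
width: 0.882
```

```bash
python3 -c "
from h import *
st();snap('top','t9');snap('scene','s9')
a=cv2.imread('pics/t9.png');cv2.imwrite('pics/c9.png',cv2.resize(a[125:295,130:400],None,fx=2.9,fy=2.9,interpolation=cv2.INTER_CUBIC))"
```

```text
time 15.35
joint_positions [-26.3524, 5.3355, -24.1232, 59.4444, 0.473, -22.3985]
eef_pos [0.4093, -0.1295, 0.2064]
eef_rot [[0.0689, 0.9974, 0.0208], [0.9976, -0.0689, -0.0011], [0.0003, 0.0208, -0.9998]]
ft_force [0.3962, 0.4038, 0.9391]
width 0.8818
```

View pics/c9.png

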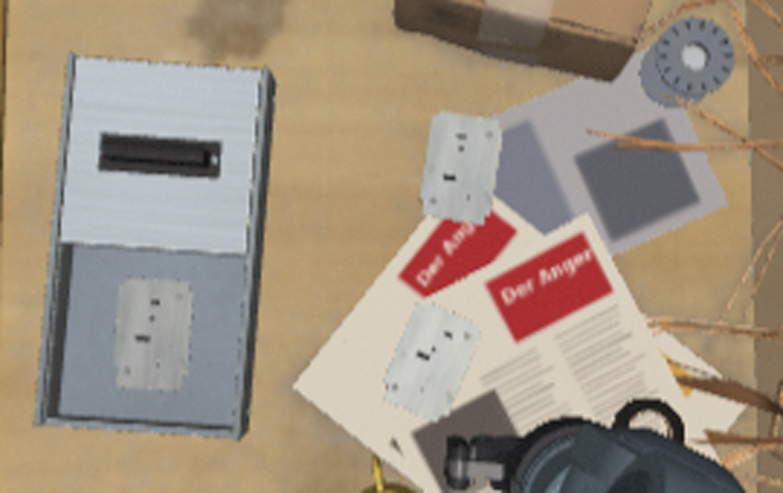

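View pics/s9.png

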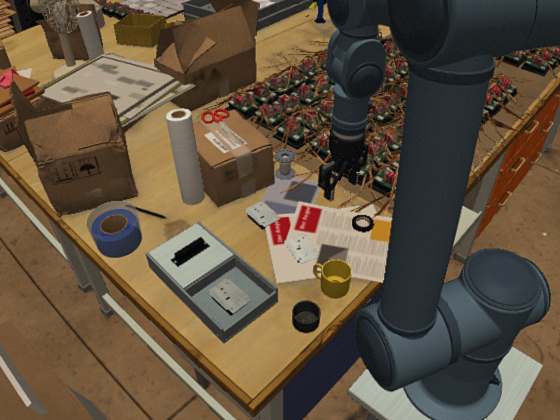

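The module lies flat in the near bay at about (153,335) in the crop. The cover is back over the far one, with its near edge at y≈245, and the two other modules lie where they were. The arm is clear, so I'll hand in.

```bash
python3 -c "
from plant import bot
print(bot.hand_in())"
```

```text
the job is handed in; nothing more can be done
None
```

The heavy module is lying flat in the near bay with the cover open, and I handed the job in at about 15.5 s. No verdict came back, so success is judged from my own checks.

- **Cover:** I pinched the grip bar and slid the near cover back by about 132 mm. My estimate of the final travel is 0.144 m. Even if it had started fully closed, that is past the 0.12 m needed.
- **Weighing:** The first module I lifted (furthest from the robot) read about 1.5 N, so it is empty; I set it back in place. The second (on the right, next to the tape roll) read about 7.2 N, roughly 0.73 kg, which is the filled one. I did not lift the third module because that reading was conclusive.
- **Placing:** I lowered the heavy module until the force changed from −8 N to +9.5 N, showing it was on the floor, then opened the fingers and backed away.
- **Last checks:** The final pictures show the heavy module flat in the near bay and the two empty ones flat on the worktop. The spool is in its place and the arm is clear, with no meaningful force on it. The tape roll was partly hidden in the last top view but looks unmoved in the side view.
- **Disagreement:** The top and wrist cameras differed by about 4.5 mm in y on where the box is. I aimed between the two, well within the clearance.

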